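Set the sine table to 15 degrees

ROBOT

A 6-joint arm with a two-finger parallel gripper is mounted at the origin on the work surface. World frame = base frame: x ahead of the robot, y to its left, z up, the work surface at z = 0. Lengths are in m, angles in rad, forces in N, time in s.
With the tool pointing down it reaches from about 0.275 to 0.725 m from the base axis. Payload 5.6 kg.
Tool frame: the origin (TCP) lies between the finger pads; the fingertips stand 19 mm ahead of it and the grasp point (between the pads) is the TCP; z points along the fingers, y is the direction in which the jaws open and shut (so a half turn about z gives the same grasp; the last joint's range is limited). The gripper opens to 85 mm and grips with 20 to 120 N. Pads are 22 mm wide; open, the fingers measure 114 mm over their backs; the gripper's body (76 mm by 85 mm) begins 54 mm behind the grasp point. The pads swing forward as they close: fully open they stand 13 mm farther back than shut.
Start: joints at [1.414, 0.255, 0.108, 0, -1.424, -0.285], TCP at [0.235, 0.497, 0.25] pointing down, gripper open.
Joint ranges: [-2.95, 2.95], [-1.21, 1.97], [-1.09, 1.5], [-2.87, 1.71], [-2.94, -0.07], [-3.05, 3.05]. Speed limits (rad/s): [2.57, 2.57, 3.14, 3.14, 3.14, 3.14].

INTERFACE

Orientations are given as a rotation vector (axis times angle).
In Python, from rig import monitor, grab_frame, r gives the robot as it stands.
- The arm moves only by the tool drive_tool, never from a script. Its argument "moves" is a list of rows, each an object of numbers: "gripper": the finger opening in mm, from 0 to 85.4; "dx", "dy", "dz": the shift along the tool's x, y, z in mm; "wx", "wy", "wz": the turn, a rotation vector about the tool's x, y, z in degrees. A call has 1 to 12 rows; each row is the pose to reach, as a shift and turn from the pose measured when the call began, along the tool's axes at that moment; what a row does not reach only later rows make up. A row lasts 1/8 s, in which the tool goes at most 62.5 mm and 10.7 degrees, less where a joint would pass 70% of its speed; a pose out of reach is approached as far as the arm can. A call with a gripper value outside its range is refused whole. The fingers move at their own pace and stop on an object; "force" is the grip in N (left out, the last holds). Time passes only in rows, so rows that repeat a pose let the fingers close. It gives the time, the measured TCP pose, the force and the opening at its end, in the units of the state.
- monitor.observe(): the state, without advancing time (a new reading comes with each control period).
- grab_frame(name): name is "side" or "top"; returns a dict with "color" (420x560x3 uint8, red, green, blue), "mtx" (3x3 intrinsics, pixels), "rvec" (rotation vector, rad) and "tvec" (3), from world to camera coordinates, as OpenCV has them. Camera axes: x right, y down, z forward; pixel columns grow to the right and rows downward; lengths in m; the calibration is good to about 2 mm. A picture is of the moment at which its call begins. There is no depth.
- r.finish_job(): hands the job in, once; it reports no verdict.
The state is a dict: "clock": time; "qpos": joint angles; "joint_vel": joint speeds; "tau": joint torques, N m; "tool_pos": TCP position; "tool_rot": TCP orientation; "force": force on the tool from outside, world axes, zero at the start; "wrist_torque": the same for the moment, N m; "grip_width": opening from 0.0 (shut) to 1.0 (fully open).
Only numpy, scipy, OpenCV 4.12 (cv2) and the standard library are available. Lean on these libraries where they do the work, as an engineer would, in place of code of your own. Each camera call takes 0.05 s, during which the arm holds its last target.

TASK

Set the sine table to 15 degrees. Stand the taller of the two square gauge blocks upright on the bright ground seat of the base, under the raised plate's roller, then push the plate down until its roller rests on the block. Leave the shorter block where it lies.

Things in the scene. Friction and masses are not known exactly. Their poses are not given: they have to be found in the camera images.
- seat (a point): Centre of the bright seat (46 mm in x, 100 in y) on the fixed dark base of the sine table (265 x 110 mm, 25 high). The point is on the base's top face, 25 mm above the bench. Axes: z up, x from the hinge (robot's side) to the plate's free end, y along the hinge. Hinge axis: 193 mm away in -x, 10 mm higher. Base ends 42 mm beyond in +x. The roller is straight above at 15 degrees
- sine_plate (a joint): Steel plate's angle above level, rad: 0 flat, grows as its free end rises; starts 1.0 to 1.2, reads 0.263 resting on the taller block. Upper face 15 mm above the hinge axis, underside 3 mm; reaches 213 mm from the axis, 96 mm wide. Roller under the free end: 20 mm diameter, 90 long, 200 mm from the axis. Stiff hinge (0.65 N m): stays where left, a few newtons near the free end move it
- tall_block: The taller steel gauge block, 36 x 36 mm square and 52 mm high, a small dark hole in the middle of its top, loose, upright, about 0.4 kg. Origin at the centre of its underside, z up, x and y square to its sides
- short_block: The shorter steel gauge block, 36 x 36 mm square and 26 mm high, otherwise alike, loose. Origin at the centre of its underside, z up. Not to be used

How it is judged:
At the end, for the whole second after the job is handed in: The taller block stands upright on the seat, its centre within 15 mm of the seat's centre along x and 35 mm along y, and the plate is down on it: its angle reads 0.235 to 0.293 rad (roller within about 6 mm of the block's top). Block and plate are at rest (x of tall_block in the frame of seat between -0.015 and 0.015 m and y of tall_block in the frame of seat between -0.035 and 0.035 m and z of tall_block in the frame of seat between -0.005 and 0.005 m and angle between tall_block's own z axis and vertical below 0.12 rad and value of joint sine_plate between 0.235 and 0.293 rad and linear speed of tall_block below 0.02 m/s and velocity of joint sine_plate between -0.05 and 0.05 rad/s); the robot touches nothing.
It fails at once if the shorter block is moved by more than 30 mm (distance of short_block from where it was at the start of the episode above 0.03 m).
It also fails if it takes over 58 s, if anything falls off the work surface, if the arm or the gripper's body presses on something with over 40 N, if the wrist force passes 120 N, or if a joint passes its speed limit or range.

## Working session

There is one attempt and no reset: what is moved stays moved. The work goes in short steps, Python scripts to look and compute and a tool call to move; the robot and the scene stay as the last step left them, time stands still between calls to the robot, and variables do not carry over. Pictures are saved under pics/ and viewed, and the job is handed in when it is done.

Besides the shell and the picture viewer there is one more tool, called after "Emit:" by a JSON object that holds its "op" and its "data", one argument or row to a line. drive_tool: Moves the arm, as the interface text tells. Its arguments: {"type":"object","properties":{"moves":{"type":"array"},"force":{"type":"number"}},"required":["moves"]}

```bash
mkdir -p pics; ls; cat > h.py <<'E'
import numpy as np, cv2
from rig import monitor, grab_frame, r
def save(n,fn):
    f=grab_frame(n); cv2.imwrite('pics/'+fn,f['color'][:,:,::-1]); 
    np.savez('pics/'+fn[:-4]+'.npz',**f); return f
def ray(f,u,v):
    R,_=cv2.Rodrigues(np.array(f['rvec'],float)); t=np.array(f['tvec'],float).ravel()
    K=np.array(f['mtx'],float); d=R.T@np.linalg.inv(K)@np.array([u,v,1.]); return -R.T@t,d
def onz(f,u,v,z):
    c,d=ray(f,u,v); return c+d*(z-c[2])/d[2]
def proj(f,P):
    p,_=cv2.projectPoints(np.array(P,float).reshape(-1,1,3),np.array(f['rvec'],float),np.array(f['tvec'],float),np.array(f['mtx'],float),None); return p.reshape(-1,2)
E
python3 - <<'E'
from h import *
for n in('top','side'):
    f=save(n,n+'1.png'); print(n,ray(f,280,210))
s=monitor.observe(); print({k:np.round(v,3) for k,v in s.items()})
E
```

```text
pics
top (array([ 0.34562054, -0.00909905,  1.16506597]), array([ 0.19579807,  0.02683807, -0.98031419]))
side (array([ 0.28795343, -0.51298509,  0.64957914]), array([ 0.35657645,  0.59529188, -0.72023207]))
{'clock': np.float64(0.1), 'qpos': array([ 1.414,  0.256,  0.107, -0.   , -1.424, -0.285]), 'joint_vel': array([ 0.   , -0.002,  0.003,  0.001,  0.   , -0.   ]), 'tau': array([-3.0000e-03, -3.8761e+01,  2.3847e+01,  5.3780e+00, -4.0000e-03,
       -0.0000e+00]), 'tool_pos': array([0.235, 0.497, 0.249]), 'tool_rot': array([ 3.064, -0.688, -0.   ]), 'force': array([-0.61 , -0.611,  0.562]), 'wrist_torque': array([ 0.053, -0.044, -0.045]), 'grip_width': np.float64(0.998)}
```

View pics/top1.png

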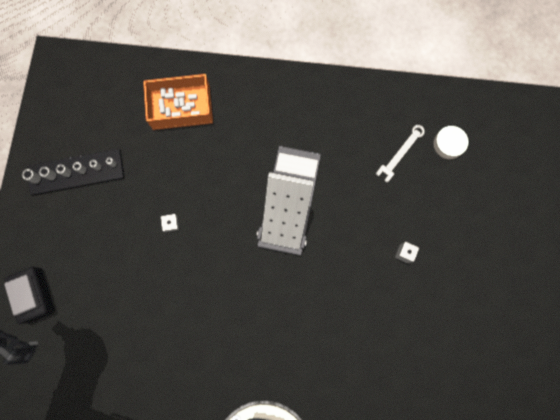

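View pics/side1.png

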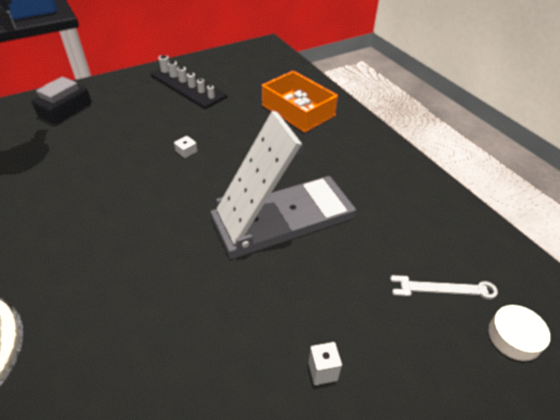

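The top view shows the sine table at about (288,200), one block at (169,222) and the other at (408,252). In the side view the block at (325,362) is clearly the taller one, and the one at (186,146) is the short one. Next I'll zoom in and measure both.

```bash
python3 - <<'E'
from h import *
T=dict(np.load('pics/top1.npz'));S=dict(np.load('pics/side1.npz'))
a=cv2.resize(T['color'][135:265,240:330],None,fx=4.4,fy=4.4,interpolation=cv2.INTER_CUBIC)
b=cv2.resize(T['color'][230:270,388:428],None,fx=9,fy=9,interpolation=cv2.INTER_CUBIC)
c=cv2.resize(S['color'][330:395,295:355],None,fx=6,fy=6,interpolation=cv2.INTER_CUBIC)
im=np.zeros((590,800,3),np.uint8); im[:a.shape[0],:a.shape[1]]=a; im[:b.shape[0]*2//3,400:640]=cv2.resize(b,(240,240)); im[250:250+330,400:400+300]=cv2.resize(c,(300,330))
cv2.imwrite('pics/zoom1.png',im[:,:,::-1])
def seg(F,box,th):
    u0,v0,u1,v1=box; g=cv2.cvtColor(F['color'],cv2.COLOR_RGB2GRAY)[v0:v1,u0:u1]
    m=(g>th).astype(np.uint8); cs,_=cv2.findContours(m,cv2.RETR_EXTERNAL,cv2.CHAIN_APPROX_NONE)
    c=max(cs,key=cv2.contourArea)+np.array([u0,v0]); return c
for th in(150,190,215):
  for nm,F,box,z in(('tallT',T,(388,230,428,275),.052),('shortT',T,(155,205,185,240),.026),('tallS',S,(295,330,355,395),.052),('seatT',T,(265,140,330,185),.025),('seatS',S,(295,170,350,225),.025)):
    try:
        c=seg(F,box,th); rc=cv2.minAreaRect(c.astype(np.float32)); bx=cv2.boxPoints(rc)
        W=np.array([onz(F,*p,z) for p in bx])
        print(th,nm,np.round(rc[0],1),'ctr',np.round(onz(F,*rc[0],z),4),'sides',np.round([np.linalg.norm(W[1]-W[0]),np.linalg.norm(W[2]-W[1])],4),'ang',np.round(np.degrees([np.arctan2(*(W[1]-W[0])[1::-1]),np.arctan2(*(W[2]-W[1])[1::-1])]),1))
    except Exception as e: print(th,nm,e)
E
```

```text
150 tallT [408.8 251.3] ctr [ 0.5001 -0.2977  0.052 ] sides [0.038  0.0377] ang [ -20.3 -108.5]
150 shortT [168.6 222.1] ctr [0.5132 0.2949 0.026 ] sides [0.0387 0.0378] ang [ -74.2 -162. ]
150 tallS [325.9 355.9] ctr [ 0.4988 -0.2999  0.052 ] sides [0.0404 0.0387] ang [ -16.9 -114.2]
150 seatT [296.3 164.8] ctr [ 0.6952 -0.0069  0.025 ] sides [0.0529 0.1055] ang [ -4.6 -95.7]
150 seatS [324.3 197.6] ctr [ 0.6928 -0.0093  0.025 ] sides [0.0602 0.1219] ang [ 17.6 -96. ]
190 tallT [408.9 251.2] ctr [ 0.5003 -0.298   0.052 ] sides [0.0359 0.0354] ang [ -19.5 -107.7]
190 shortT [168.7 222. ] ctr [0.5135 0.2948 0.026 ] sides [0.0359 0.0365] ang [ -74.2 -162. ]
190 tallS [325.8 355.6] ctr [ 0.4989 -0.2994  0.052 ] sides [0.0379 0.038 ] ang [ -14.1 -111.4]
190 seatT [296.3 164.8] ctr [ 0.6952 -0.0069  0.025 ] sides [0.0487 0.1024] ang [ -4.6 -95.7]
190 seatS [324.3 197.6] ctr [ 0.6928 -0.0093  0.025 ] sides [0.0559 0.1186] ang [ 17.5 -95.9]
215 tallT [408.9 251.3] ctr [ 0.5001 -0.2979  0.052 ] sides [0.0343 0.0343] ang [ -18.2 -106.3]
215 shortT [168.6 222.2] ctr [0.513  0.2947 0.026 ] sides [0.0345 0.0348] ang [ -76.6 -164.3]
215 tallS [325.7 355.7] ctr [ 0.4987 -0.2995  0.052 ] sides [0.0368 0.0369] ang [ -14.1 -111.4]
215 seatT [296.3 164.8] ctr [ 0.6952 -0.0069  0.025 ] sides [0.0466 0.1004] ang [ -4.6 -95.7]
215 seatS [324.4 197.6] ctr [ 0.693  -0.0092  0.025 ] sides [0.0532 0.1154] ang [ 17.5 -95.9]
```

View pics/zoom1.png

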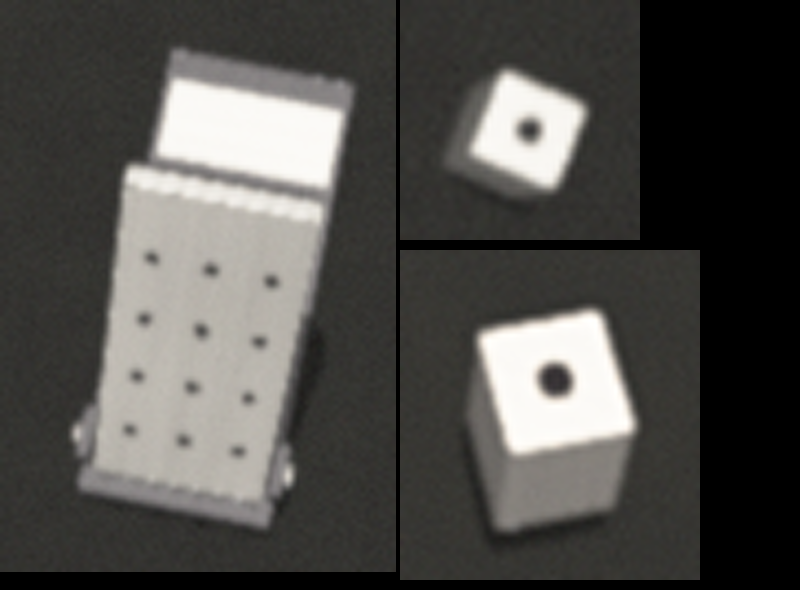

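```bash
cat >> h.py <<'E'
from scipy.spatial.transform import Rotation as Ro
def rel(pos,jaw_deg,tilt=0):
    """tool down, jaw (y) axis at world heading jaw_deg (mod 180, nearest)"""
    s=monitor.observe(); R0=Ro.from_rotvec(s['tool_rot']).as_matrix(); p0=np.array(s['tool_pos'])
    best=None
    for j in(jaw_deg,jaw_deg+180):
        y=np.array([np.cos(np.radians(j)),np.sin(np.radians(j)),0]); z=np.array([0,0,-1.]); x=np.cross(y,z)
        w=np.degrees(Ro.from_matrix(R0.T@np.c_[x,y,z]).as_rotvec())
        if best is None or np.linalg.norm(w)<np.linalg.norm(best): best=w
    print('target',pos,'d(mm)',np.round(1000*R0.T@(np.array(pos)-p0),1),'w(deg)',np.round(best,2))
E
python3 - <<'E'
from h import *
s=monitor.observe(); R=Ro.from_rotvec(s['tool_rot']).as_matrix(); print(np.round(R,3), np.degrees(np.arctan2(R[1,1],R[0,1])))
rel([.4995,-.2985,.30],72); rel([.4995,-.2985,.30],-18)
rel([.37,.1,.30],72)
E
```

```text
[[ 0.904 -0.428 -0.001]
 [-0.428 -0.904 -0.002]
 [ 0.     0.002 -1.   ]] -115.31533941443082
target [0.4995, -0.2985, 0.3] d(mm) [579.3 605.9 -49.4] w(deg) [ 0.1   0.   -7.32]
target [0.4995, -0.2985, 0.3] d(mm) [579.3 605.9 -49.4] w(deg) [ 8.000e-02 -8.000e-02  8.268e+01]
target [0.37, 0.1, 0.3] d(mm) [291.8 301.  -50. ] w(deg) [ 0.1   0.   -7.32]
```

Emit:
{"op": "drive_tool", "data": {
  "moves": [
    {"gripper":85,"dx":40,"dy":40,"dz":-40,"wz":-3},
    {"gripper":85,"dx":290,"dy":300,"dz":-50,"wz":-7.3},
    {"gripper":85,"dx":290,"dy":300,"dz":-50,"wz":-7.3},
    {"gripper":85,"dx":290,"dy":300,"dz":-50,"wz":-7.3},
    {"gripper":85,"dx":290,"dy":300,"dz":-50,"wz":-7.3},
    {"gripper":85,"dx":290,"dy":300,"dz":-50,"wz":-7.3},
    {"gripper":85,"dx":290,"dy":300,"dz":-50,"wz":-7.3},
    {"gripper":85,"dx":579,"dy":606,"dz":-50,"wz":-7.3},
    {"gripper":85,"dx":579,"dy":606,"dz":-50,"wz":-7.3},
    {"gripper":85,"dx":579,"dy":606,"dz":-50,"wz":-7.3},
    {"gripper":85,"dx":579,"dy":606,"dz":-50,"wz":-7.3},
    {"gripper":85,"dx":579,"dy":606,"dz":-50,"wz":-7.3}
  ]
}}

```text
validation failed for argument at $.mo...
```

Emit:
{"op": "drive_tool", "data": {
  "moves": [
    {"gripper":85,"dx":40,"dy":40,"dz":-40,"wx":0,"wy":0,"wz":-3}
  ]
}}

```text
clock: 0.22
tool_pos: [0.251, 0.4483, 0.2819]
tool_rot: [3.073, -0.601, -0.003]
force: [1.7, 0.1, 0.3]
grip_width: 0.993
```

```bash
python3 - <<'E'
from h import *
rel([.4995,-.2985,.30],72)
E
```

```text
target [0.4995, -0.2985, 0.3] d(mm) [511.5 598.4 -11.5] w(deg) [ 0.63  0.02 -4.12]
```

Emit:
{"op": "drive_tool", "data": {
  "moves": [
    {"gripper":85,"dx":250,"dy":290,"dz":-12,"wx":0.6,"wy":0,"wz":-4},
    {"gripper":85,"dx":250,"dy":290,"dz":-12,"wx":0.6,"wy":0,"wz":-4},
    {"gripper":85,"dx":250,"dy":290,"dz":-12,"wx":0.6,"wy":0,"wz":-4},
    {"gripper":85,"dx":250,"dy":290,"dz":-12,"wx":0.6,"wy":0,"wz":-4},
    {"gripper":85,"dx":250,"dy":290,"dz":-12,"wx":0.6,"wy":0,"wz":-4},
    {"gripper":85,"dx":250,"dy":290,"dz":-12,"wx":0.6,"wy":0,"wz":-4}
  ]
}}

```text
clock: 0.98
tool_pos: [0.3708, 0.0912, 0.2969]
tool_rot: [3.103, -0.493, -0.0]
force: [1.8, 1.4, 0.2]
grip_width: 0.994
```

```bash
python3 - <<'E'
from h import *
rel([.4995,-.2985,.15],72)
E
```

```text
target [0.4995, -0.2985, 0.15] d(mm) [243.3 330.5 146.8] w(deg) [ 0.    0.01 -0.08]
```

Emit:
{"op": "drive_tool", "data": {
  "moves": [
    {"gripper":85,"dx":243,"dy":330,"dz":0,"wx":0,"wy":0,"wz":0},
    {"gripper":85,"dx":243,"dy":330,"dz":0,"wx":0,"wy":0,"wz":0},
    {"gripper":85,"dx":243,"dy":330,"dz":0,"wx":0,"wy":0,"wz":0},
    {"gripper":85,"dx":243,"dy":330,"dz":0,"wx":0,"wy":0,"wz":0},
    {"gripper":85,"dx":243,"dy":330,"dz":50,"wx":0,"wy":0,"wz":0},
    {"gripper":85,"dx":243,"dy":330,"dz":100,"wx":0,"wy":0,"wz":0},
    {"gripper":85,"dx":243,"dy":330,"dz":147,"wx":0,"wy":0,"wz":0},
    {"gripper":85,"dx":243,"dy":330,"dz":147,"wx":0,"wy":0,"wz":0},
    {"gripper":85,"dx":243,"dy":330,"dz":147,"wx":0,"wy":0,"wz":0}
  ]
}}

```text
clock: 2.1
tool_pos: [0.4972, -0.2981, 0.1456]
tool_rot: [-3.1, 0.497, 0.013]
force: [0.8, -0.0, 0.2]
grip_width: 0.997
```

```bash
python3 - <<'E'
from h import *
f=save('side','side2.png'); rel([.4995,-.2985,.033],72)
print(monitor.observe()['qpos'])
E
```

```text
target [0.4995, -0.2985, 0.033] d(mm) [  1.5   0.  115.5] w(deg) [ 0.02  0.22 -0.14]
[-2.69741666e-01  3.66721440e-01  2.61297569e-03  1.87022264e-04
 -1.21053192e+00  1.52389119e+00]
```

View pics/side2.png

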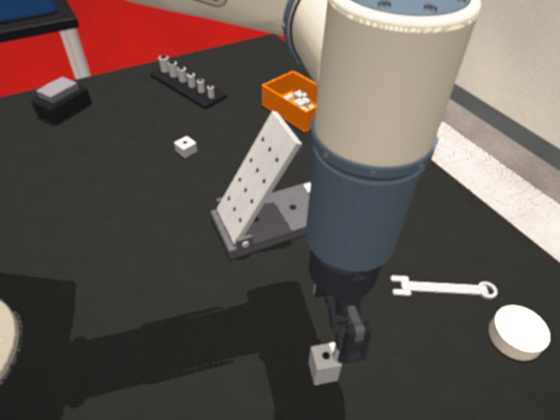

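The side view shows the gripper directly above the tall block (325,362), with the short block and table untouched. Descending.

Emit:
{"op": "drive_tool", "data": {
  "moves": [
    {"gripper":85,"dx":1.5,"dy":0,"dz":40,"wx":0,"wy":0.2,"wz":0},
    {"gripper":85,"dx":1.5,"dy":0,"dz":80,"wx":0,"wy":0.2,"wz":0},
    {"gripper":85,"dx":1.5,"dy":0,"dz":100,"wx":0,"wy":0.2,"wz":0},
    {"gripper":85,"dx":1.5,"dy":0,"dz":114,"wx":0,"wy":0.2,"wz":0},
    {"gripper":85,"dx":1.5,"dy":0,"dz":114,"wx":0,"wy":0.2,"wz":0}
  ]
}}

```text
clock: 2.78
tool_pos: [0.4999, -0.2981, 0.0351]
tool_rot: [3.102, -0.494, 0.0]
force: [-0.2, 0.3, 0.1]
grip_width: 0.996
```

Emit:
{"op": "drive_tool", "data": {
  "moves": [
    {"gripper":45,"dx":0,"dy":0,"dz":0,"wx":0,"wy":0,"wz":0},
    {"gripper":45,"dx":0,"dy":0,"dz":0,"wx":0,"wy":0,"wz":0},
    {"gripper":30,"dx":0,"dy":0,"dz":0,"wx":0,"wy":0,"wz":0},
    {"gripper":30,"dx":0,"dy":0,"dz":0,"wx":0,"wy":0,"wz":0},
    {"gripper":30,"dx":0,"dy":0,"dz":0,"wx":0,"wy":0,"wz":0},
    {"gripper":30,"dx":0,"dy":0,"dz":0,"wx":0,"wy":0,"wz":0}
  ],
  "force": 60
}}

```text
clock: 3.52
tool_pos: [0.5005, -0.2985, 0.0361]
tool_rot: [3.101, -0.493, 0.003]
force: [-0.1, -1.3, 5.4]
grip_width: 0.413
```

```bash
python3 - <<'E'
from h import *
f=save('side','side3.png'); s=monitor.observe(); print(s['tool_pos'],s['grip_width']*85.4, s['force'])
g=cv2.resize(f['color'][250:420,230:450],None,fx=3,fy=3,interpolation=cv2.INTER_CUBIC); cv2.imwrite('pics/z3.png',g[:,:,::-1])
E
```

```text
[ 0.5004832  -0.29855174  0.03607849] 35.219294264804326 [-0.28393399 -0.94608108  5.59242858]
```

View pics/z3.png

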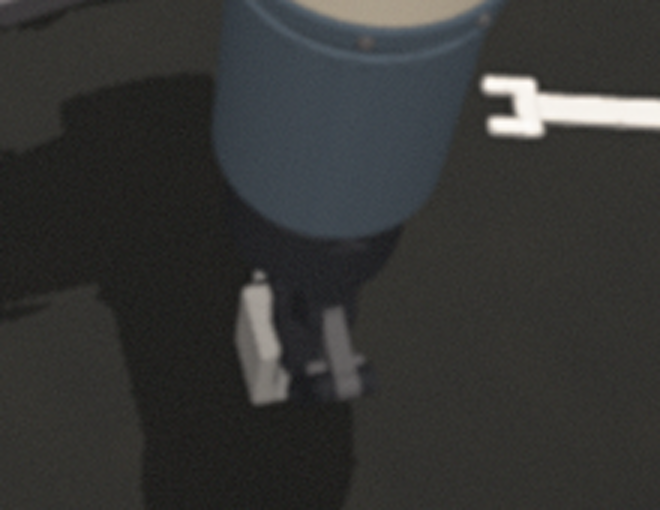

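Gripper stopped at 35 mm, which matches a 36 mm block. The crop shows the block between the pads. Lifting, and estimating the plate angle meanwhile.

Emit:
{"op": "drive_tool", "data": {
  "moves": [
    {"gripper":30,"dx":0,"dy":0,"dz":-40,"wx":0,"wy":0,"wz":0},
    {"gripper":30,"dx":0,"dy":0,"dz":-90,"wx":0,"wy":0,"wz":0},
    {"gripper":30,"dx":0,"dy":0,"dz":-90,"wx":0,"wy":0,"wz":0}
  ]
}}

```text
clock: 3.95
tool_pos: [0.5023, -0.2992, 0.1297]
tool_rot: [3.1, -0.493, 0.014]
force: [-0.0, 0.1, -4.4]
grip_width: 0.414
```

```bash
python3 - <<'E'
from h import *
T=dict(np.load('pics/top1.npz'));S=dict(np.load('pics/side1.npz'))
yaw=np.radians(-5.2); ex=np.array([np.cos(yaw),np.sin(yaw),0]); seat=np.array([.694,-.008,.025]); h=seat-.193*ex+[0,0,.010]
ey=np.array([-ex[1],ex[0],0])
for th in(1.0,1.05,1.1,1.15,1.2):
    n=-np.sin(th)*ex+np.array([0,0,np.cos(th)]); p=h+.213*(np.cos(th)*ex+np.array([0,0,np.sin(th)]))
    P=[p+.015*n+.048*ey,p+.015*n-.048*ey]
    print(th,proj(T,P).round(1).tolist(),proj(S,P).round(1).tolist())
s=monitor.observe(); print(s['tool_pos'],s['force'],s['grip_width'])
rel([.694,-.2,.13],84.8);
save('side','side4.png')
f=S['color'][95:260,195:365]; cv2.imwrite('pics/z4.png',cv2.resize(f,None,fx=3.4,fy=3.4,interpolation=cv2.INTER_CUBIC)[:,:,::-1])
E
```

```text
1.0 [[269.0, 174.1], [313.8, 182.7]] [[275.1, 111.1], [299.9, 142.8]]
1.05 [[268.0, 177.8], [313.1, 186.5]] [[270.0, 109.9], [294.6, 141.8]]
1.1 [[267.0, 181.6], [312.4, 190.4]] [[264.7, 108.9], [289.1, 141.0]]
1.15 [[266.0, 185.7], [311.6, 194.5]] [[259.2, 108.2], [283.3, 140.5]]
1.2 [[264.9, 190.0], [310.8, 198.9]] [[253.5, 107.7], [277.3, 140.3]]
[ 0.50234924 -0.29915886  0.12965134] [-0.02180418  0.08269034 -4.39022616] 0.41399239378840874
target [0.694, -0.2, 0.13] d(mm) [ 151.4 -153.7    0.9] w(deg) [  0.12  -0.52 -12.87]
```

View pics/z4.png

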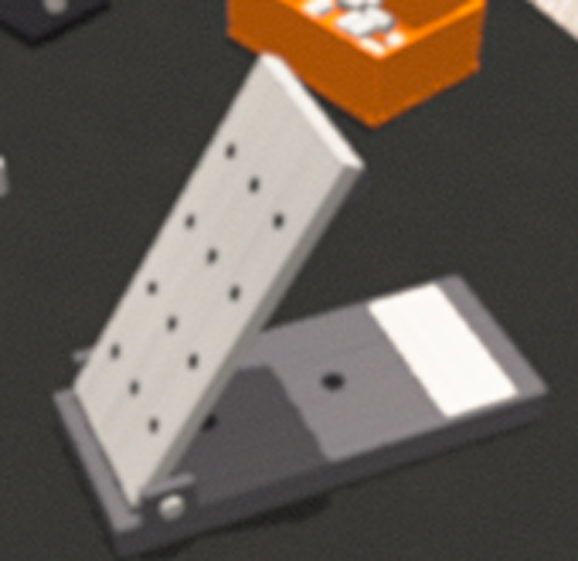

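View pics/side4.png

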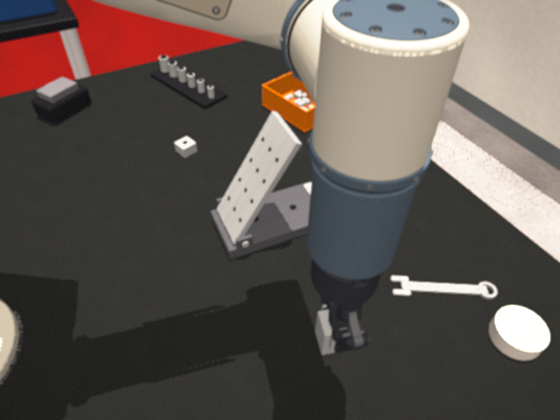

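```bash
python3 - <<'E'
from h import *
rel([.68,-.18,.13],84.8);
E
```

```text
target [0.68, -0.18, 0.13] d(mm) [ 133.7 -168.    -2.7] w(deg) [  0.02  -0.23 -12.91]
```

Emit:
{"op": "drive_tool", "data": {
  "moves": [
    {"gripper":30,"dx":40,"dy":-40,"dz":-3,"wx":0,"wy":-0.2,"wz":-4},
    {"gripper":30,"dx":70,"dy":-80,"dz":-3,"wx":0,"wy":-0.2,"wz":-8},
    {"gripper":30,"dx":100,"dy":-120,"dz":-3,"wx":0,"wy":-0.2,"wz":-12.9},
    {"gripper":30,"dx":134,"dy":-168,"dz":-3,"wx":0,"wy":-0.2,"wz":-12.9},
    {"gripper":30,"dx":134,"dy":-168,"dz":-3,"wx":0,"wy":-0.2,"wz":-12.9},
    {"gripper":30,"dx":134,"dy":-168,"dz":-3,"wx":0,"wy":-0.2,"wz":-12.9}
  ]
}}

```text
clock: 4.75
tool_pos: [0.679, -0.1795, 0.1271]
tool_rot: [-3.138, 0.142, 0.008]
force: [0.3, -1.0, -3.9]
grip_width: 0.409
```

```bash
python3 - <<'E'
from h import *
rel([.697,-.008,.12],84.8);f=save('side','side5.png');f=save('top','top5.png')
E
```

```text
target [0.697, -0.008, 0.12] d(mm) [   2.4 -172.4    7.1] w(deg) [-0.02  0.29  0.01]
```

View pics/side5.png

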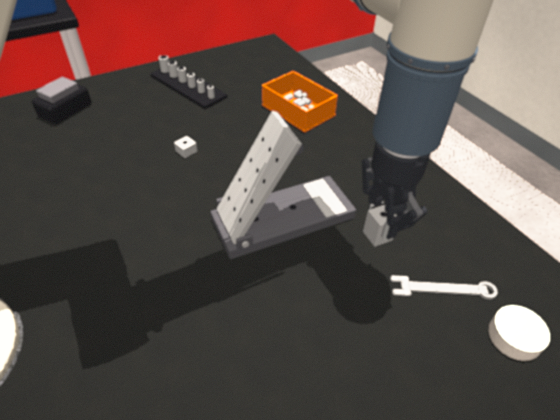

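View pics/top5.png

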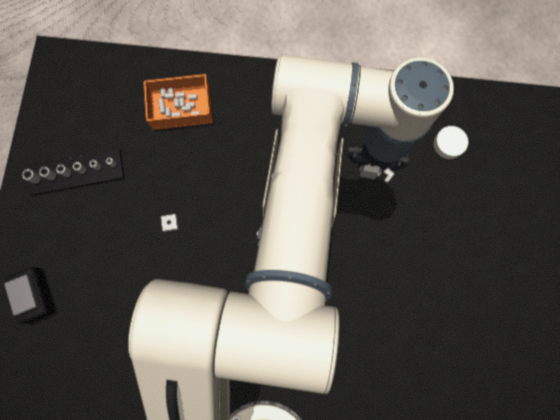

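The side view shows the upright block held at (380,225), clear of the base. The top view shows the forearm passing high above the plate. Moving over the seat along +y.

Emit:
{"op": "drive_tool", "data": {
  "moves": [
    {"gripper":30,"dx":2,"dy":-45,"dz":7,"wx":0,"wy":0.3,"wz":0},
    {"gripper":30,"dx":2,"dy":-90,"dz":7,"wx":0,"wy":0.3,"wz":0},
    {"gripper":30,"dx":2,"dy":-135,"dz":7,"wx":0,"wy":0.3,"wz":0},
    {"gripper":30,"dx":2,"dy":-172,"dz":7,"wx":0,"wy":0.3,"wz":0},
    {"gripper":30,"dx":2,"dy":-172,"dz":7,"wx":0,"wy":0.3,"wz":0}
  ]
}}

```text
clock: 5.48
tool_pos: [0.6962, -0.0075, 0.1218]
tool_rot: [-3.138, 0.141, -0.004]
force: [-0.7, 0.1, -3.9]
grip_width: 0.417
```

```bash
python3 - <<'E'
from h import *
rel([.697,-.008,.061],84.8);f=save('side','side6.png')
E
```

```text
target [0.697, -0.008, 0.061] d(mm) [ 0.7  0.5 60.8] w(deg) [-0.03 -0.14  0.07]
```

View pics/side6.png

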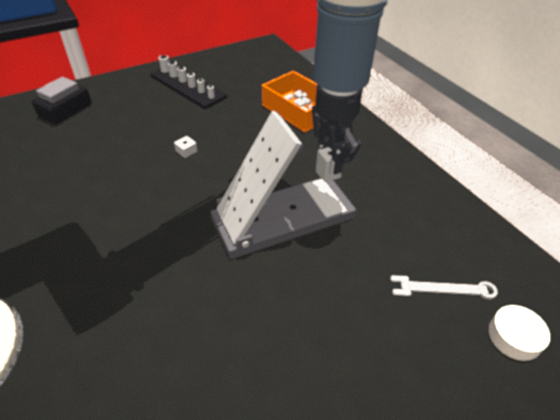

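The side view shows the block at (328,165) above the seat, with the gripper clear of the plate end at (298,145). Descending gently.

Emit:
{"op": "drive_tool", "data": {
  "moves": [
    {"gripper":30,"dx":1,"dy":0,"dz":30,"wx":0,"wy":0,"wz":0},
    {"gripper":30,"dx":1,"dy":0,"dz":48,"wx":0,"wy":0,"wz":0},
    {"gripper":30,"dx":1,"dy":0,"dz":55,"wx":0,"wy":0,"wz":0},
    {"gripper":30,"dx":1,"dy":0,"dz":58,"wx":0,"wy":0,"wz":0},
    {"gripper":30,"dx":1,"dy":0,"dz":58,"wx":0,"wy":0,"wz":0}
  ]
}}

```text
clock: 6.15
tool_pos: [0.6976, -0.0097, 0.0646]
tool_rot: [3.138, -0.143, 0.005]
force: [0.1, -0.1, -4.3]
grip_width: 0.418
```

Emit:
{"op": "drive_tool", "data": {
  "moves": [
    {"gripper":30,"dx":0,"dy":0,"dz":1,"wx":0,"wy":0,"wz":0},
    {"gripper":30,"dx":0,"dy":0,"dz":2,"wx":0,"wy":0,"wz":0}
  ]
}}

```text
clock: 6.4
tool_pos: [0.698, -0.0097, 0.0633]
tool_rot: [-3.138, 0.143, -0.007]
force: [0.6, -0.5, -4.6]
grip_width: 0.416
```

Emit:
{"op": "drive_tool", "data": {
  "moves": [
    {"gripper":30,"dx":0,"dy":0,"dz":1,"wx":0,"wy":0,"wz":0},
    {"gripper":30,"dx":0,"dy":0,"dz":1.5,"wx":0,"wy":0,"wz":0}
  ]
}}

```text
clock: 6.65
tool_pos: [0.6981, -0.0096, 0.0618]
tool_rot: [-3.138, 0.143, -0.007]
force: [0.7, 0.1, -4.5]
grip_width: 0.409
```

Emit:
{"op": "drive_tool", "data": {
  "moves": [
    {"gripper":30,"dx":0,"dy":0,"dz":1,"wx":0,"wy":0,"wz":0},
    {"gripper":30,"dx":0,"dy":0,"dz":1.5,"wx":0,"wy":0,"wz":0}
  ]
}}

```text
clock: 6.9
tool_pos: [0.6982, -0.0097, 0.0612]
tool_rot: [3.138, -0.143, 0.008]
force: [-3.3, 0.8, 3.1]
grip_width: 0.41
```

Contact: fz went from −4.5 to +3. Releasing.

Emit:
{"op": "drive_tool", "data": {
  "moves": [
    {"gripper":45,"dx":0,"dy":0,"dz":0,"wx":0,"wy":0,"wz":0},
    {"gripper":65,"dx":0,"dy":0,"dz":0,"wx":0,"wy":0,"wz":0},
    {"gripper":65,"dx":0,"dy":0,"dz":0,"wx":0,"wy":0,"wz":0},
    {"gripper":65,"dx":0,"dy":0,"dz":0,"wx":0,"wy":0,"wz":0},
    {"gripper":65,"dx":0,"dy":0,"dz":-20,"wx":0,"wy":0,"wz":0},
    {"gripper":65,"dx":0,"dy":0,"dz":-60,"wx":0,"wy":0,"wz":0},
    {"gripper":65,"dx":0,"dy":0,"dz":-100,"wx":0,"wy":0,"wz":0},
    {"gripper":65,"dx":0,"dy":0,"dz":-150,"wx":0,"wy":0,"wz":0},
    {"gripper":20,"dx":0,"dy":0,"dz":-200,"wx":0,"wy":0,"wz":0},
    {"gripper":0,"dx":0,"dy":0,"dz":-240,"wx":0,"wy":0,"wz":0},
    {"gripper":0,"dx":0,"dy":0,"dz":-240,"wx":0,"wy":0,"wz":0},
    {"gripper":0,"dx":0,"dy":0,"dz":-240,"wx":0,"wy":0,"wz":0}
  ]
}}

```text
clock: 8.4
tool_pos: [0.6968, -0.0094, 0.3004]
tool_rot: [-3.138, 0.143, -0.007]
force: [-0.6, -0.3, -1.5]
grip_width: -0.0
```

```bash
python3 - <<'E'
from h import *
f=save('side','side7.png'); print(monitor.observe()['tool_pos'])
c=cv2.resize(f['color'][90:270,200:400],None,fx=4,fy=3.3,interpolation=cv2.INTER_CUBIC); 
c=cv2.resize(f['color'][90:270,200:400],None,fx=3.3,fy=3.3,interpolation=cv2.INTER_CUBIC); cv2.imwrite('pics/z7.png',c[:,:,::-1])
E
```

```text
[ 0.69655737 -0.00942394  0.29970406]
```

View pics/z7.png

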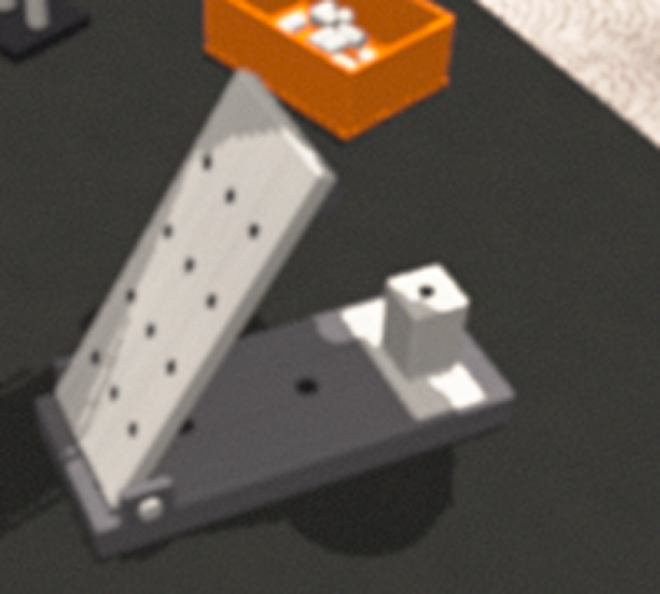

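```bash
python3 - <<'E'
from h import *
f=dict(np.load('pics/side7.npz')); yaw=np.radians(-5.2); ex=np.array([np.cos(yaw),np.sin(yaw),0]);ey=np.array([-ex[1],ex[0],0])
b=onz(f,329.4,178.2,.077); print('block',b)
for s in([.694,-.008,.025],[.693,-.0092,.025]): print('rel seat',(b-s)@ex,(b-s)@ey)
h=np.array([.694,-.008,.025])-.193*ex
for x,z in((.04,.30),(.04,.235),(.074,.2246),(.1106,.2008),(.137,.1736),(.158,.142),(.1686,.118)):
    p=h+x*ex; p[2]=z; rel(p.round(4),84.8)
E
```

```text
block [ 0.69751168 -0.01118927  0.077     ]
rel seat 0.0037862799351973324 -0.0028578665880066817
rel seat 0.004673405237575968 -0.0015721727294697372
target [0.5416 0.0059 0.3   ] d(mm) [-155.7   -1.2   -0.8] w(deg) [ 0.   -0.17 -0.01]
target [0.5416 0.0059 0.235 ] d(mm) [-155.9   -1.2   64.2] w(deg) [ 0.   -0.17 -0.01]
target [0.5755 0.0028 0.2246] d(mm) [-121.9   -1.2   74.7] w(deg) [ 0.   -0.17 -0.01]
target [ 6.119e-01 -5.000e-04  2.008e-01] d(mm) [-85.4  -1.2  98.6] w(deg) [ 0.   -0.17 -0.01]
target [ 0.6382 -0.0029  0.1736] d(mm) [-59.1  -1.2 125.9] w(deg) [ 0.   -0.17 -0.01]
target [ 0.6591 -0.0048  0.142 ] d(mm) [-38.2  -1.2 157.6] w(deg) [ 0.   -0.17 -0.01]
target [ 0.6697 -0.0058  0.118 ] d(mm) [-27.6  -1.2 181.6] w(deg) [ 0.   -0.17 -0.01]
```

The close-up shows the block standing upright on the seat, with its hole at (329,178). That puts it about 4 mm off in x and −3 mm in y from the seat centre, within limits. The plate hasn't moved. Moving the closed fingers to the robot's side of the plate.

Emit:
{"op": "drive_tool", "data": {
  "moves": [
    {"gripper":0,"dx":-50,"dy":0,"dz":-10,"wx":0,"wy":0,"wz":0},
    {"gripper":0,"dx":-100,"dy":0,"dz":-10,"wx":0,"wy":0,"wz":0},
    {"gripper":0,"dx":-156,"dy":0,"dz":-5,"wx":0,"wy":0,"wz":0},
    {"gripper":0,"dx":-156,"dy":0,"dz":20,"wx":0,"wy":0,"wz":0},
    {"gripper":0,"dx":-156,"dy":0,"dz":64,"wx":0,"wy":0,"wz":0},
    {"gripper":0,"dx":-156,"dy":0,"dz":64,"wx":0,"wy":0,"wz":0}
  ]
}}

```text
clock: 9.2
tool_pos: [0.5386, 0.0044, 0.2312]
tool_rot: [3.136, -0.143, -0.01]
force: [-0.1, 0.1, 0.3]
grip_width: -0.001
```

```bash
python3 - <<'E'
from h import *
f=save('side','side8.png'); print(monitor.observe()['tool_pos'],monitor.observe()['force'])
E
```

```text
[0.54044105 0.00426846 0.2341418 ] [0.14728264 0.30862591 0.39300316]
```

View pics/side8.png

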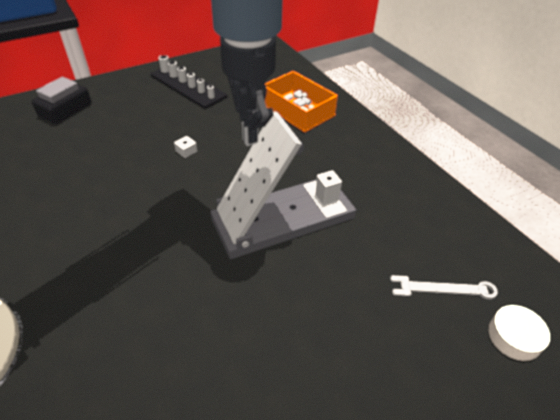

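The side view shows the closed fingertips on the robot's side of the plate's free end, at about (252,135), and the block undisturbed. Pushing along the arc.

Emit:
{"op": "drive_tool", "data": {
  "moves": [
    {"gripper":0,"dx":20,"dy":0,"dz":7,"wx":0,"wy":0,"wz":0},
    {"gripper":0,"dx":35,"dy":0,"dz":10,"wx":0,"wy":0,"wz":0},
    {"gripper":0,"dx":48,"dy":0,"dz":17,"wx":0,"wy":0,"wz":0},
    {"gripper":0,"dx":60,"dy":0,"dz":25,"wx":0,"wy":0,"wz":0},
    {"gripper":0,"dx":72,"dy":0,"dz":33,"wx":0,"wy":0,"wz":0}
  ]
}}

```text
clock: 9.88
tool_pos: [0.6129, -0.0025, 0.2008]
tool_rot: [3.136, -0.143, -0.001]
force: [-0.9, 0.2, 0.3]
grip_width: -0.001
```

```bash
python3 - <<'E'
from h import *
f=save('side','side9.png'); print(monitor.observe()['tool_pos'],monitor.observe()['force'])
E
```

```text
[ 0.61318316 -0.00248257  0.19873591] [ 1.20634488 -0.460401   -1.03340577]
```

View pics/side9.png

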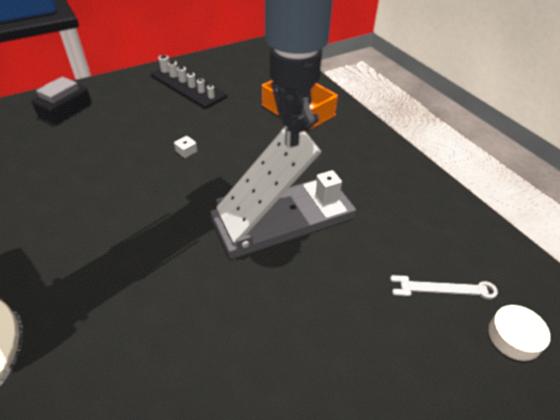

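The plate has swung down with the fingers: its free end is now at (310,150), with the tip near (295,138). Continuing.

Emit:
{"op": "drive_tool", "data": {
  "moves": [
    {"gripper":0,"dx":10,"dy":0,"dz":9,"wx":0,"wy":0,"wz":0},
    {"gripper":0,"dx":19,"dy":0,"dz":18,"wx":0,"wy":0,"wz":0},
    {"gripper":0,"dx":26,"dy":0,"dz":27,"wx":0,"wy":0,"wz":0},
    {"gripper":0,"dx":37,"dy":0,"dz":41,"wx":0,"wy":0,"wz":0},
    {"gripper":0,"dx":47,"dy":0,"dz":56,"wx":0,"wy":0,"wz":0},
    {"gripper":0,"dx":53,"dy":0,"dz":66,"wx":0,"wy":0,"wz":0},
    {"gripper":0,"dx":54,"dy":0,"dz":70,"wx":0,"wy":0,"wz":0}
  ]
}}

```text
clock: 10.8
tool_pos: [0.6669, -0.0077, 0.1274]
tool_rot: [3.136, -0.143, -0.006]
force: [-1.5, 0.7, 1.1]
grip_width: -0.003
```

```bash
python3 - <<'E'
from h import *
f=save('side','side10.png'); print(monitor.observe()['tool_pos'],monitor.observe()['force'])
E
```

```text
[ 0.66673645 -0.00764062  0.12741393] [-0.54469339  0.61415804 -0.41807716]
```

View pics/side10.png

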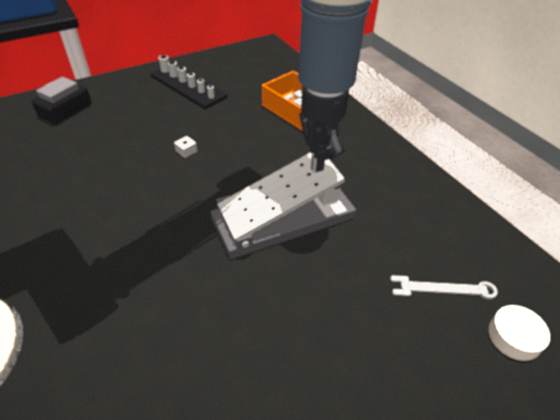

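The plate is nearly down, with its free end at (335,168) above the block. Taking small downward steps while watching the force.

Emit:
{"op": "drive_tool", "data": {
  "moves": [
    {"gripper":0,"dx":1,"dy":0,"dz":2,"wx":0,"wy":0,"wz":0},
    {"gripper":0,"dx":1,"dy":0,"dz":4,"wx":0,"wy":0,"wz":0},
    {"gripper":0,"dx":1,"dy":0,"dz":5,"wx":0,"wy":0,"wz":0}
  ]
}}

```text
clock: 11.22
tool_pos: [0.668, -0.0077, 0.1229]
tool_rot: [3.136, -0.143, -0.005]
force: [0.7, -0.2, 0.9]
grip_width: 0.0
```

Emit:
{"op": "drive_tool", "data": {
  "moves": [
    {"gripper":0,"dx":0,"dy":0,"dz":1,"wx":0,"wy":0,"wz":0},
    {"gripper":0,"dx":0,"dy":0,"dz":2,"wx":0,"wy":0,"wz":0}
  ]
}}

```text
clock: 11.48
tool_pos: [0.6681, -0.0076, 0.1211]
tool_rot: [3.136, -0.143, -0.004]
force: [0.5, 0.8, 0.9]
grip_width: 0.002
```

Emit:
{"op": "drive_tool", "data": {
  "moves": [
    {"gripper":0,"dx":0,"dy":0,"dz":1,"wx":0,"wy":0,"wz":0},
    {"gripper":0,"dx":0,"dy":0,"dz":1.5,"wx":0,"wy":0,"wz":0}
  ]
}}

```text
clock: 11.72
tool_pos: [0.6681, -0.0077, 0.1196]
tool_rot: [3.136, -0.143, -0.004]
force: [0.5, 0.5, 0.6]
grip_width: -0.002
```

Emit:
{"op": "drive_tool", "data": {
  "moves": [
    {"gripper":0,"dx":0,"dy":0,"dz":1,"wx":0,"wy":0,"wz":0},
    {"gripper":0,"dx":0,"dy":0,"dz":2,"wx":0,"wy":0,"wz":0}
  ]
}}

```text
clock: 11.98
tool_pos: [0.6681, -0.0076, 0.1175]
tool_rot: [3.136, -0.143, -0.004]
force: [0.3, 0.1, 1.6]
grip_width: 0.003
```

Emit:
{"op": "drive_tool", "data": {
  "moves": [
    {"gripper":0,"dx":0,"dy":0,"dz":1,"wx":0,"wy":0,"wz":0},
    {"gripper":0,"dx":0,"dy":0,"dz":1.5,"wx":0,"wy":0,"wz":0}
  ]
}}

```text
clock: 12.22
tool_pos: [0.6682, -0.0077, 0.1167]
tool_rot: [3.136, -0.143, -0.003]
force: [-1.9, 0.3, 6.5]
grip_width: 0.004
```

```bash
python3 - <<'E'
from h import *
f=save('side','side11.png'); print(monitor.observe()['tool_pos'],monitor.observe()['force'])
c=cv2.resize(f['color'][110:270,200:380],None,fx=4,fy=3.6,interpolation=cv2.INTER_CUBIC); cv2.imwrite('pics/z11.png',c[:,:,::-1])
E
```

```text
[ 0.66821974 -0.00767626  0.11671088] [-1.42509153  0.31807547  5.35828145]
```

View pics/z11.png

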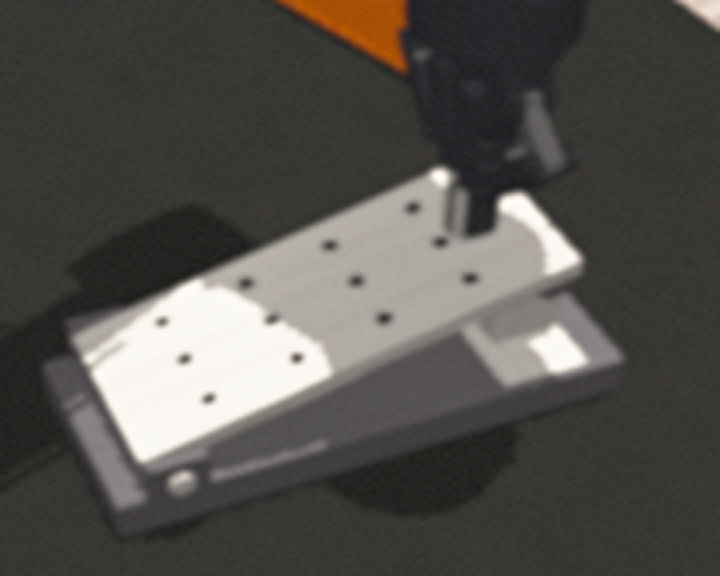

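The plate lies low over the block and the force rose to 6.5 N. I'll press further to tell hinge friction from solid contact with the block.

Emit:
{"op": "drive_tool", "data": {
  "moves": [
    {"gripper":0,"dx":0,"dy":0,"dz":1,"wx":0,"wy":0,"wz":0},
    {"gripper":0,"dx":0,"dy":0,"dz":2,"wx":0,"wy":0,"wz":0}
  ]
}}

```text
clock: 12.52
tool_pos: [0.6683, -0.0077, 0.1165]
tool_rot: [3.136, -0.142, -0.001]
force: [-5.5, 1.2, 11.6]
grip_width: -0.001
```

Emit:
{"op": "drive_tool", "data": {
  "moves": [
    {"gripper":0,"dx":0,"dy":0,"dz":1,"wx":0,"wy":0,"wz":0},
    {"gripper":0,"dx":0,"dy":0,"dz":2,"wx":0,"wy":0,"wz":0}
  ]
}}

```text
clock: 12.78
tool_pos: [0.6683, -0.0077, 0.1164]
tool_rot: [3.135, -0.141, 0.001]
force: [-5.6, 2.6, 13.1]
grip_width: 0.001
```

The tool no longer descends (0.1 mm) while the force climbs to 13 N, so the roller is solidly on the block. Backing off and checking.

Emit:
{"op": "drive_tool", "data": {
  "moves": [
    {"gripper":0,"dx":0,"dy":0,"dz":-5,"wx":0,"wy":0,"wz":0},
    {"gripper":0,"dx":0,"dy":0,"dz":-40,"wx":0,"wy":0,"wz":0},
    {"gripper":0,"dx":-40,"dy":0,"dz":-100,"wx":0,"wy":0,"wz":0},
    {"gripper":0,"dx":-100,"dy":0,"dz":-150,"wx":0,"wy":0,"wz":0},
    {"gripper":0,"dx":-150,"dy":0,"dz":-180,"wx":0,"wy":0,"wz":0},
    {"gripper":0,"dx":-190,"dy":0,"dz":-200,"wx":0,"wy":0,"wz":0},
    {"gripper":0,"dx":-190,"dy":0,"dz":-200,"wx":0,"wy":0,"wz":0},
    {"gripper":0,"dx":-190,"dy":0,"dz":-200,"wx":0,"wy":0,"wz":0}
  ]
}}

```text
clock: 13.78
tool_pos: [0.4787, 0.0101, 0.316]
tool_rot: [3.136, -0.141, 0.001]
force: [-0.4, 0.2, -0.8]
grip_width: 0.002
```

```bash
python3 - <<'E'
from h import *
f=save('side','side12.png'); print(monitor.observe()['tool_pos'],monitor.observe()['force'])
yaw=np.radians(-5.2); ex=np.array([np.cos(yaw),np.sin(yaw),0]); seat=np.array([.694,-.008,.025]); h=seat-.193*ex+[0,0,.010]
ey=np.array([-ex[1],ex[0],0])
for th in(.235,.263,.293):
    n=-np.sin(th)*ex+np.array([0,0,np.cos(th)]); p=h+.213*(np.cos(th)*ex+np.array([0,0,np.sin(th)]))
    print(th,((proj(f,[p+.015*n+.048*ey,p+.015*n-.048*ey,p+.003*n-.048*ey])-[200,110])*4).round(0).tolist())
c=cv2.resize(f['color'][110:260,200:380],None,fx=4,fy=4,interpolation=cv2.INTER_CUBIC); cv2.imwrite('pics/z12.png',c[:,:,::-1])
E
```

```text
[0.4789456  0.01007318 0.31516408] [ 0.35144342  0.47236165 -1.17729842]
0.235 [[484.0, 172.0], [583.0, 293.0], [585.0, 310.0]]
0.263 [[482.0, 164.0], [581.0, 285.0], [584.0, 302.0]]
0.293 [[479.0, 155.0], [579.0, 277.0], [582.0, 293.0]]
```

View pics/z12.png

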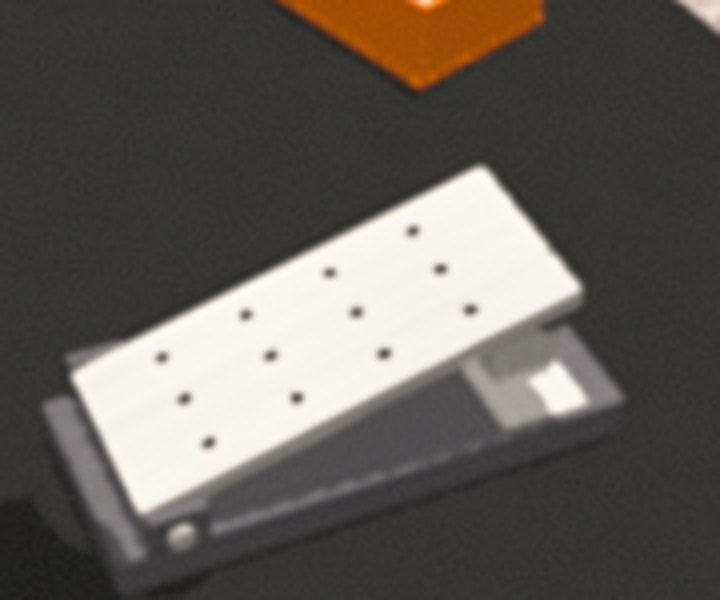

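The plate's corners are at crop (484,166) and (582,288). The calibration predicts (482,164) and (581,285) for 0.263 rad, and (484,172) and (583,293) for 0.235. The block's side is visible under the roller, upright on the seat at about (515,360), and the robot is clear. Handing in.

```bash
python3 - <<'E'
from h import *
print(r.finish_job())
E
```

```text
the job is handed in; nothing more can be done
None
```

The sine table is set: the taller block stands upright on the seat and the plate's roller rests on it. I handed the job in at about 14 s; the system gives no verdict.

- **Block:** after release, the camera put its centre about 4 mm in x and −3 mm in y from the seat centre (limits 15 and 35). I did not re-measure it once the plate was down, but its visible side still looks upright on the seat.
- **Plate:** I pushed it down along its arc with closed fingers. In the last press the force rose to 13 N while the tool moved only 0.1 mm, so the roller is solidly on the block. The plate's corners in the side view then matched an angle of about 0.255 to 0.263 rad.
- **Clearance:** the arm retracted to z ≈ 0.315 m, with only sensor noise on the force. I never went near the shorter block, and it sat at the same pixels in every side view I checked.

No check failed. The two cameras disagreed by about 2 to 3 mm on where the seat centre is, which is close to the stated calibration. My first move call was refused because some row fields were missing; nothing moved.

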